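# Put the drained pots back in their saucers

### The job

The four potted succulents have been watered and are draining in the steel tray: put each terracotta pot back in the saucer made for it (small round, large round, square, oblong), standing flat on the saucer's floor about in the middle, with the square and the oblong pot lined up with their saucer's edges. Keep the pots upright and set them down gently, as terracotta chips. Leave the saucers where they are, and do not disturb the watering can or the oil bottle.

Things in the scene. Friction and masses are not known exactly. Their poses are not given: they have to be found in the camera images.
- small_pot_center (a point): Small round terracotta pot, ball cactus: 46 mm high, foot 32 mm across, tapering out to a rim band 48 mm across with upright sides, the top 12 mm (11 to 23 mm above the origin): grip there; plants inside the rim, at most 15 mm above it. About 90 g. Origin on its vertical axis, half-way up; z up. Stands in a steel tray (3 mm floor, 19 mm rim).
- large_pot_center (a point): Large round terracotta pot, grey-green rosette: 62 mm high, foot 50 mm across, tapering out to a rim band 66 mm across with upright sides, the top 15 mm (16 to 31 mm above the origin): grip there; plants inside the rim, at most 25 mm above it. About 240 g. Origin on its vertical axis, half-way up; z up. Stands in a steel tray (3 mm floor, 19 mm rim).
- square_pot_center (a point): Square terracotta pot, yellow-green rosette: 54 mm high, foot 42 x 42 mm, tapering out to a rim band 56 x 56 mm with upright sides, the top 13 mm (14 to 27 mm above the origin): grip there; plants inside the rim, at most 25 mm above it. About 170 g. Origin on its vertical axis, half-way up; x and y along its sides. Stands in a steel tray (3 mm floor, 19 mm rim).
- oblong_pot_center (a point): Oblong terracotta trough, two cacti and a rosette: 52 mm high, foot 100 x 42 mm, tapering out to a rim band 114 x 56 mm with upright sides, the top 13 mm (13 to 26 mm above the origin): grip there, across the 56 mm; plants inside the rim, at most 20 mm above it. About 290 g. Origin on its vertical axis, half-way up; x along its length. Stands in a steel tray (3 mm floor, 19 mm rim).
- small_saucer: Terracotta saucer, loose on the counter, the smaller of the two round ones: 64 mm across its rim, 12 mm high, floor 5 mm thick, round hollow 48 mm across at the floor. Origin: centre of its underside, on the counter; z up.  For the small round pot.
- large_saucer: Terracotta saucer, loose on the counter, the larger of the two round ones: 88 mm across its rim, 12 mm high, floor 5 mm thick, round hollow 70 mm across at the floor. Origin: centre of its underside, on the counter; z up. For the large round pot.
- square_saucer: Terracotta saucer, loose on the counter, square: 74 x 74 mm over its rim, 12 mm high, floor 5 mm thick, rim walls 7 mm thick, hollow 60 x 60 mm. Origin: centre of its underside, on the counter; z up. x and y axes parallel to its sides. For the square pot.
- oblong_saucer: Terracotta saucer, loose on the counter, oblong: 134 x 76 mm over its rim, 12 mm high, floor 5 mm thick, rim walls 7 mm thick, hollow 120 x 62 mm. Origin: centre of its underside, on the counter; z up. x axis along its length. For the oblong pot.
- watering_can: Bystander: small steel watering can, loose on the counter, body 92 mm across and 90 mm high; with spout (toward its +y) and handle (-y) about 200 mm long and 116 mm high. Origin: centre of its underside.
- oil_bottle: Bystander: green glass oil bottle, loose on the counter, 60 mm across, 190 mm high. Origin: centre of its underside.
Mind the look-alikes: they are no part of the job. What is shaped like the part that bears large_pot_center but red is not meant.

How it is judged:
By the outcome, as a careful person would: the job done as asked, in the order asked, and still so for the second after the job is handed in, with the robot touching nothing.
It also fails if it takes over 109 s, if anything falls off the work surface, if the arm or the gripper's body presses on something with over 40 N, if the wrist force passes 120 N, or if a joint passes its speed limit or range.

### The arm

A 6-joint arm with a two-finger parallel gripper is mounted at the origin on the work surface. World frame = base frame: x ahead of the robot, y to its left, z up, the work surface at z = 0. Lengths are in m, angles in rad, forces in N, time in s.
With the tool pointing down it reaches from about 0.35 to 0.975 m from the base axis. Payload 4.9 kg.
Tool frame: the origin (TCP) lies on the front face of the gripper's body, between the roots of the fingers; the fingertips stand ctrl.finger_overhang ahead of it and the grasp point (between the pads) lies 54 mm ahead of it (ctrl.finger_overhang is the distance from the TCP to the fingertips, in m); z points along the fingers, y is the line along which they close (so a half turn about z gives the same grasp; the last joint's range is limited). The gripper opens to 85 mm and grips with 20 to 120 N. Pads are 22 mm wide; open, the fingers measure 114 mm over their backs; the gripper's body (76 mm by 85 mm) begins 54 mm behind the grasp point. The pads swing forward as they close: fully open they stand 13 mm farther back than shut.
Start: joints at [1.057, 0.053, 1.613, -0, 1.476, -0.119], TCP at [0.24, 0.577, 0.304] pointing down, gripper open.
Joint ranges: [-3.01, 3.01], [-1.01, 2.22], [0.06, 2.58], [-1.02, 4.17], [0.09, 2.62], [-3.14, 3.14]. Speed limits (rad/s): [2.57, 2.57, 3.14, 3.14, 3.14, 3.14].

### API

Orientations are given as a rotation vector (axis times angle).
In Python, from station import ctrl, vision gives the robot as it stands. The module is installed in compiled form; this text tells all that it offers.
- The arm moves only by the tool drive_tool, never from a script. Its argument "rows" is a list of rows, each a list of 2 entries, a list of its own where there are three numbers: the shift along the tool's x, y, z in m, then the turn about the tool's z in rad. A call has 1 to 10 rows; each row shifts and turns the commanded pose from where the row before left it, along the tool's axes as they then stand; what a row does not reach is not made up. A row lasts 1/10 s, in which the tool goes at most 50 mm and 8.59 degrees, less where a joint would pass 70% of its speed; a pose out of reach is approached as far as the arm can. A call with a gripper value outside its range is refused whole. "jaw" is the closure, from 0 (fully open) to 1 (shut), set as the call begins (left out, the last holds). The fingers move at their own pace and stop on an object; "grip_force" is the grip in N (left out, the last holds). Time passes only in rows, so rows that do not move let the fingers close. It gives the time, the measured TCP pose, the force, the opening and the grip force at its end, in the units of the state.
- ctrl.get_obs(): the state, without advancing time (a new reading comes with each control period).
- vision.get_image(name): name is "scene" or "top" or "wrist"; returns a dict with "image" (400x640x3 uint8, blue, green, red), "vertical_fov" (degrees; the focal length in pixels is half the picture's height over the tangent of half this angle, whatever the lens; pixels are square), "cx", "cy" (the principal point, pixels), "R" (3x3) and "t" (3): a world point X has camera coordinates R X + t. Camera axes: x right, y down, z forward; pixel columns grow to the right and rows downward; lengths in m; the calibration is good to about 2 mm. The wrist camera is an equidistant fisheye: a pixel r from the principal point sees the ray r / f radians off the axis. A picture is of the moment at which its call begins. There is no depth.
- ctrl.finish_job(): hands the job in; it is judged then, once.
The state is a dict: "t": time; "q": joint angles; "dq": joint speeds; "effort": joint torques, N m; "tool_pos": TCP position; "tool_rot": TCP orientation; "contact_force": force on the tool from outside, world axes, zero at the start; "wrist_torque": the same for the moment, N m; "opening": finger opening in m; "grip_force": force on a finger pad.
Only numpy, scipy, OpenCV 4.12 (cv2) and the standard library are available. Lean on these libraries where they do the work, as an engineer would, in place of code of your own. Each camera call takes 0.05 s, during which the arm holds its last target. There are 200 camera calls.

## Working session

There is one attempt and no reset: what is moved stays moved. The work goes in short steps, Python scripts to look and compute and a tool call to move; the robot and the scene stay as the last step left them, time stands still between calls to the robot, and variables do not carry over. Pictures are saved under pics/ and viewed, at most 14 in all, crops included, and the job is handed in when it is done.

Besides the shell and the picture viewer there is one more tool, called after "Emit:" in YAML: its name, and indented under it one key for each argument. drive_tool: Moves the arm, as the interface text tells. Its arguments: {"type":"object","properties":{"rows":{"type":"array","items":{"type":"array"}},"jaw":{"type":"number"},"grip_force":{"type":"number"}},"required":["rows"]}

```bash
mkdir -p pics; python3 - <<'E'
from station import ctrl, vision
import cv2,numpy as np
o=ctrl.get_obs(); print(o['t'],o['tool_pos'],o['tool_rot'],o['opening'],ctrl.finger_overhang)
for n in("scene","top","wrist"):
    d=vision.get_image(n); cv2.imwrite(f"pics/{n}0.png",d["image"]); print(n,d["vertical_fov"],d["cx"],d["cy"],np.round(d["R"],4).tolist(),np.round(d["t"],4).tolist())
    np.savez(f"{n}0.npz",**d)
E
```

```text
0.0 [0.24014057 0.57651287 0.30266977] [-6.15946194e-01 -3.07998982e+00  3.03524026e-03] 0.08534529633104364 0.0726
scene 48.19427315643251 323.65475631382157 201.8682704447356 [[-0.407, 0.9134, 0.0109], [0.777, 0.3524, -0.5215], [-0.4802, -0.2038, -0.8532]] [0.3461, -0.4053, 1.6248]
top 55.49117993226315 321.2188868685655 205.95269618891572 [[-0.2163, -0.9763, -0.0065], [-0.9554, 0.2131, -0.2046], [0.2012, -0.0381, -0.9788]] [0.0307, 0.6386, 0.8421]
wrist 65.70646984690485 320.5153134077321 198.00909626159503 [[0.3849, 0.923, -0.0019], [0.8868, -0.3692, 0.278], [0.2559, -0.1087, -0.9606]] [-0.6233, -0.0358, 0.3783]
```

View pics/top0.png

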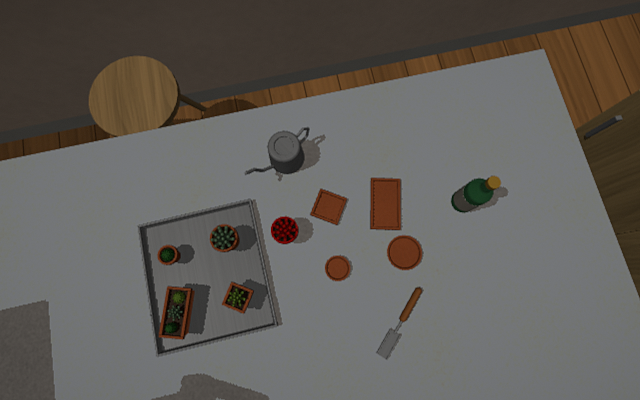

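View pics/scene0.png

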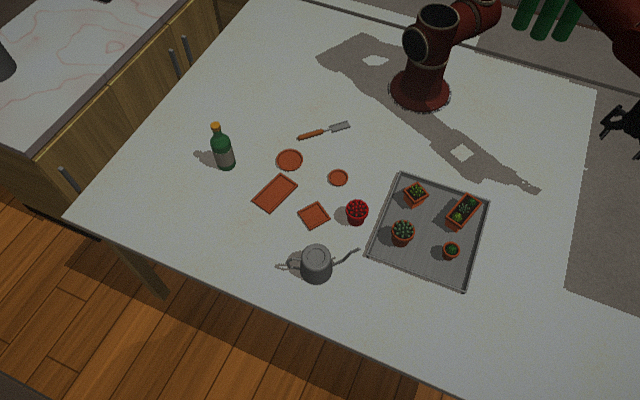

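The top view shows the tray (cols 140–280, rows 200–355), holding the small pot (168,255), large pot (224,237), square pot (238,297) and oblong pot (177,312). The saucers are square (329,206), oblong (386,204), large (404,252) and small (338,268). The red look-alike is at (285,230), the can at (285,150) and the bottle at (470,195). The scene view agrees.

```bash
cat > h.py <<'E'
import numpy as np,cv2
from station import ctrl,vision
from scipy.spatial.transform import Rotation as Ro
def rays(d,uv,fish):
    f=200/np.tan(np.radians(float(d["vertical_fov"]))/2)
    p=(np.asarray(uv,float).reshape(-1,2)-[float(d["cx"]),float(d["cy"])])/f
    if fish:
        r=np.linalg.norm(p,axis=1)+1e-9
        v=np.c_[p*(np.sin(r)/r)[:,None],np.cos(r)]
    else: v=np.c_[p,np.ones(len(p))]
    return -d["R"].T@d["t"], v@d["R"]
def toplane(d,uv,z,fish=False):
    c,v=rays(d,uv,fish); s=(z-c[2])/v[:,2]
    return (c+s[:,None]*v)[:,:2]
def proj(d,X,fish=False):
    f=200/np.tan(np.radians(float(d["vertical_fov"]))/2)
    p=np.asarray(X).reshape(-1,3)@d["R"].T+d["t"]
    if fish:
        r=np.linalg.norm(p[:,:2],axis=1); k=np.arctan2(r,p[:,2])/(r+1e-12); q=p[:,:2]*k[:,None]
    else: q=p[:,:2]/p[:,2:]
    return q*f+[float(d["cx"]),float(d["cy"])]
def orange(im):
    b,g,r=[im[...,i].astype(int) for i in range(3)]
    m=((r>45)&(r>1.5*g)&(g>1.1*b)&(g>.22*r)).astype(np.uint8)
    return cv2.morphologyEx(m,cv2.MORPH_CLOSE,np.ones((3,3),np.uint8))
def rects(d,z,fish=False,amin=150):
    out=[]
    for c in cv2.findContours(orange(d["image"]),cv2.RETR_EXTERNAL,cv2.CHAIN_APPROX_NONE)[0]:
        if cv2.contourArea(c)<amin: continue
        P=toplane(d,c[:,0],z,fish).astype(np.float32)
        (cx,cy),(w,h),a=cv2.minAreaRect(P)
        if h>w: w,h,a=h,w,a+90
        m=c[:,0].mean(0)
        out.append((m.round(),round(cx,4),round(cy,4),round(w,4),round(h,4),round(a,1)))
    return out
E
python3 - <<'E'
from h import *
for n in("top","scene"):
    d=dict(np.load(n+"0.npz"))
    print(n,-d["R"].T@d["t"])
    for z in(.012,.057):
        print(z)
        for r in rects(d,z): print(r)
E
```

```text
top [ 0.44728994 -0.0740036   0.95514077]
0.012
(array([410., 304.]), 0.3592, -0.2671, 0.0892, 0.016, 135.9)
(array([176., 312.]), 0.4626, 0.2849, 0.1196, 0.07, 162.6)
(array([237., 297.]), 0.4656, 0.1362, 0.0597, 0.0583, 56.5)
(array([337., 268.]), 0.4813, -0.1149, 0.0589, 0.0581, 77.5)
(array([167., 254.]), 0.6043, 0.2876, 0.0476, 0.0468, 77.5)
(array([404., 252.]), 0.4824, -0.2849, 0.0841, 0.0811, 77.5)
(array([328., 206.]), 0.6366, -0.1281, 0.0725, 0.0722, 146.9)
(array([385., 204.]), 0.6127, -0.2712, 0.1323, 0.0732, 166.0)
(array([ 54., 141.]), 0.9666, 0.5329, 0.299, 0.044, 89.9)
(array([247., 104.]), 0.9663, 0.0223, 0.4051, 0.0434, 90.0)
(array([490.,  54.]), 0.9663, -0.6461, 0.3261, 0.0429, 90.1)
0.057
(array([410., 304.]), 0.3634, -0.2578, 0.0849, 0.0152, 135.9)
(array([176., 312.]), 0.4618, 0.2678, 0.1139, 0.0666, 162.6)
(array([237., 297.]), 0.4648, 0.1262, 0.0568, 0.0556, 56.5)
(array([337., 268.]), 0.4796, -0.113, 0.0561, 0.0553, 77.5)
(array([167., 254.]), 0.5968, 0.2704, 0.0453, 0.0446, 77.5)
(array([404., 252.]), 0.4807, -0.2748, 0.0801, 0.0773, 77.5)
(array([328., 206
[... 1212 characters left out ...]
1, -0.1167, 0.0715, 0.0701, 56.1)
(array([356., 213.]), 0.6014, -0.0119, 0.0852, 0.057, 10.5)
(array([462., 212.]), 0.4746, 0.2685, 0.1374, 0.0566, 162.4)
(array([190., 331.]), 1.1556, -0.3146, 1.3924, 0.3921, 89.1)
(array([415., 194.]), 0.4754, 0.1253, 0.0755, 0.0684, 146.2)
(array([274., 193.]), 0.6383, -0.2538, 0.1286, 0.074, 165.7)
(array([338., 177.]), 0.5111, -0.1047, 0.0581, 0.0576, 38.2)
(array([289., 159.]), 0.5123, -0.2689, 0.0809, 0.0808, 24.5)
(array([439.,  96.]), 0.0545, 0.0803, 0.1486, 0.0574, 168.6)
(array([464.,  19.]), -0.3922, 0.0479, 0.1977, 0.0815, 23.2)
(array([632.,  13.]), -0.702, 0.6395, 0.2026, 0.077, 3.7)
(array([489.,  10.]), -0.4794, 0.1343, 0.1385, 0.0979, 25.1)
```

View pics/wrist0.png

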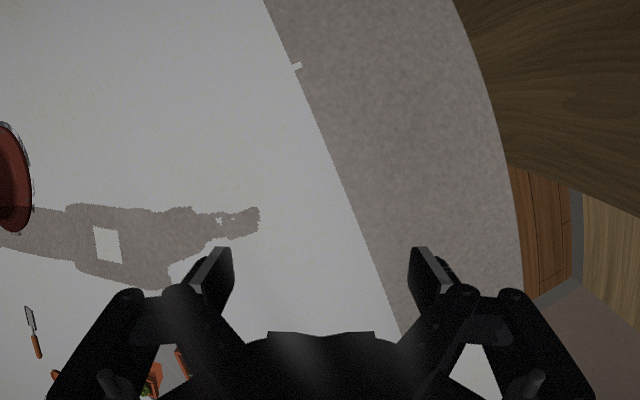

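Saucer positions from the two views agree to about 1–2 mm. The wrist view shows the tool camera looking ahead of the fingers, with the grasp area at the bottom centre (~320,330). Next I'll work out the hover pose.

```bash
cat >> h.py <<'E'
def pose():
    o=ctrl.get_obs(); R=Ro.from_rotvec(o["tool_rot"]).as_matrix(); return o,np.array(o["tool_pos"]),R
def go(x,y,gz,phi):
    """to grasp-point x,y,gz with the closing axis (tool y) at world angle phi deg (mod 180)"""
    o,p,R=pose(); tgt=np.array([x,y,gz+.054])
    cur=np.degrees(np.arctan2(R[1,1],R[0,1]))
    d=(phi-cur+90)%180-90
    # turn about tool z (down) = -d
    Ra=Ro.from_euler('z',d,degrees=True).as_matrix()@R
    print("t",round(o["t"],2),"pos",p.round(4),"yang",round(cur,1),"q6",round(o["q"][5],2),"F",np.round(o["contact_force"],1),"op",round(o["opening"],4))
    print(" shift BEFORE turn",(R.T@(tgt-p)).round(4)," shift AFTER turn",(Ra.T@(tgt-p)).round(4)," turn",round(-np.radians(d),3))
def snap(n,name):
    d=vision.get_image(n); cv2.imwrite(f"pics/{name}.png",d["image"]); np.savez(name+".npz",**d); return d
E
python3 - <<'E'
from h import *
d=dict(np.load("wrist0.npz")); o,p,R=pose()
c=-d["R"].T@d["t"]
print("R",R.round(3).tolist(),"cam in tool",R.T@(c-p),"axis in tool",R.T@d["R"].T[:,2], "camx",R.T@d["R"].T[:,0])
print("grasp px",proj(d,p+R@[0,0,.054],True), proj(d,p+R@[-.1,0,.2],True), proj(d,p+R@[.1,0,.2],True))
go(.53,.2,.25,72.5); go(.60,.275,.25,72.5)
t=dict(np.load("top0.npz")); print("large",toplane(t,[224,237],.065),"red",toplane(t,[285,230],.065),"can",toplane(t,[285,150],.09))
E
```

```text
R [[-0.923, 0.385, -0.001], [0.385, 0.923, -0.001], [0.0, -0.002, -1.0]] cam in tool [ 0.07058303 -0.0007393  -0.06918482] axis in tool [-2.78191864e-01 -3.71499711e-04  9.60525454e-01] camx [-2.85461036e-04  9.99999913e-01  3.04090578e-04]
grasp px [[322.27027806 271.84455003]] [[321.3720429  285.63155284]] [[321.46896725  76.98782211]]
t 0.15 pos [0.2402 0.5766 0.3029] yang 67.4 q6 -0.12 F [ 0.7 -0.   0. ] op 0.0853
 shift BEFORE turn [-0.4124 -0.2362 -0.0008]  shift AFTER turn [-0.3896 -0.272  -0.0007]  turn -0.089
t 0.15 pos [0.2402 0.5766 0.3029] yang 67.4 q6 -0.12 F [ 0.7 -0.   0. ] op 0.0853
 shift BEFORE turn [-0.4481 -0.14   -0.0009]  shift AFTER turn [-0.4339 -0.1795 -0.0009]  turn -0.089
large [[0.60713885 0.13103994]] red [[ 0.59220403 -0.01259161]] can [[ 0.77796468 -0.05251298]]
```

Emit:
drive_tool:
  rows:
    - [[-0.041,-0.0236,-0.003],-0.009]
    - [[-0.041,-0.0236,-0.003],-0.009]
    - [[-0.041,-0.0236,-0.003],-0.009]
    - [[-0.041,-0.0236,-0.003],-0.009]
    - [[-0.041,-0.0236,-0.003],-0.009]
    - [[-0.041,-0.0236,-0.003],-0.009]
    - [[-0.041,-0.0236,-0.003],-0.009]
    - [[-0.041,-0.0236,-0.003],-0.009]
    - [[-0.041,-0.0236,-0.003],-0.009]
    - [[-0.041,-0.0236,-0.003],0]

```text
t: 1.15
tool_pos: [0.5438, 0.2117, 0.3338]
tool_rot: [-0.491, -3.103, -0.0]
contact_force: [0.5, 0.8, -0.0]
opening: 0.0858
grip_force: 0.0
```

Emit:
drive_tool:
  rows:
    - [[0,0,0],0]
    - [[0,0,0],0]
    - [[0,0,0],0]

```text
t: 1.45
tool_pos: [0.5423, 0.214, 0.3335]
tool_rot: [-0.49, -3.102, 0.0]
contact_force: [0.6, 0.6, -0.4]
opening: 0.0854
grip_force: 0.0
```

```bash
python3 - <<'E'
from h import *
d=snap("wrist","w1"); m=orange(d["image"]); 
im=d["image"].copy(); im[m>0]=im[m>0]//2+[120,0,120]
cv2.imwrite("pics/w1m.png",im)
for z in(.049,.055,.057,.065):
    print(z)
    for r in rects(d,z,True,300): print(r)
go(.5935,.273,.15,75)
E
```

```text
0.049
(array([145., 278.]), 0.6145, -0.0885, 0.067, 0.0631, 58.4)
(array([ 88., 281.]), 0.5986, -0.2186, 0.1216, 0.0752, 165.5)
(array([178., 261.]), 0.6002, -0.0148, 0.0569, 0.0454, 97.0)
(array([279., 234.]), 0.6013, 0.1388, 0.067, 0.0631, 42.0)
(array([ 55., 225.]), 0.4815, -0.2347, 0.0782, 0.0757, 139.9)
(array([382., 200.]), 0.5979, 0.2732, 0.0455, 0.0455, 29.2)
(array([108., 199.]), 0.4811, -0.0862, 0.0546, 0.0472, 16.0)
(array([229., 134.]), 0.4642, 0.1246, 0.0602, 0.0572, 55.6)
(array([348.,  91.]), 0.4621, 0.2719, 0.1147, 0.0566, 162.1)
0.055
(array([145., 278.]), 0.6121, -0.083, 0.0658, 0.0621, 58.4)
(array([ 88., 281.]), 0.5965, -0.2109, 0.1195, 0.0739, 165.5)
(array([178., 261.]), 0.5981, -0.0106, 0.056, 0.0447, 97.0)
(array([279., 234.]), 0.5992, 0.1405, 0.0658, 0.062, 42.0)
(array([ 55., 225.]), 0.4814, -0.2267, 0.0769, 0.0744, 139.9)
(array([382., 200.]), 0.5958, 0.2726, 0.0448, 0.0447, 29.2)
(array([108., 199.]), 0.481, -0.0808, 0.0537, 0.0464, 16.0)
(array([229., 134.]), 0.4644, 0.1265, 0.0592, 0.0562, 55.6)
(array([348.,  91.]), 0.4624, 0.2713, 0.1127, 0.0557, 162.1
[... 585 characters left out ...]
2, -0.0739, 0.0639, 0.0603, 58.4)
(array([ 88., 281.]), 0.593, -0.1981, 0.1161, 0.0718, 165.5)
(array([178., 261.]), 0.5945, -0.0035, 0.0544, 0.0434, 97.0)
(array([279., 234.]), 0.5956, 0.1432, 0.0639, 0.0602, 42.0)
(array([ 55., 225.]), 0.4812, -0.2134, 0.0747, 0.0723, 139.9)
(array([382., 200.]), 0.5923, 0.2715, 0.0435, 0.0434, 29.2)
(array([108., 199.]), 0.4808, -0.0717, 0.0522, 0.045, 16.0)
(array([229., 134.]), 0.4647, 0.1296, 0.0575, 0.0546, 55.6)
(array([348.,  91.]), 0.4627, 0.2702, 0.1095, 0.0541, 162.1)
t 1.5 pos [0.5421 0.2144 0.3335] yang 72.1 q6 -1.01 F [ 0.1 -0.5  0.3] op 0.0854
 shift BEFORE turn [-0.031   0.0716  0.1295]  shift AFTER turn [-0.0346  0.0699  0.1295]  turn -0.05
```

View pics/w1m.png

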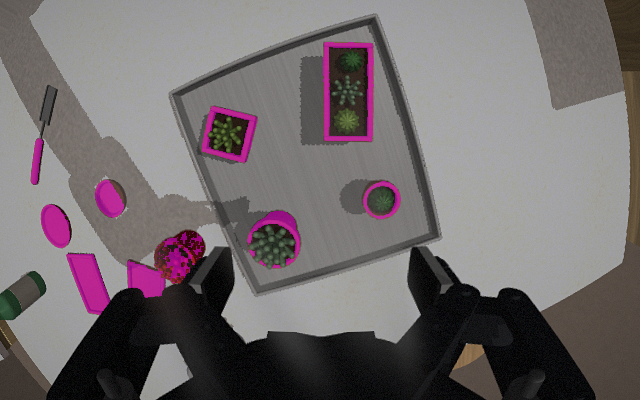

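The wrist view shows all four pots clearly: small (382,200), large (272,240), square (229,134) and oblong (348,91). I'll start with the small pot.

Emit:
drive_tool:
  rows:
    - [[-0.009,0.018,0.02],0]
    - [[-0.009,0.018,0.03],0]
    - [[-0.009,0.018,0.03],0]
    - [[-0.009,0.019,0.03],0]
    - [[0,0,0.01],0]
    - [[0,0,0],0]
    - [[0,0,0],0]
  jaw: 0.25

```text
t: 2.2
tool_pos: [0.5994, 0.2722, 0.2152]
tool_rot: [0.489, 3.102, 0.001]
contact_force: [-0.1, -0.1, -0.1]
opening: 0.0639
grip_force: 0.0
```

```bash
python3 - <<'E'
from h import *
d=snap("wrist","w2"); print(ctrl.finger_overhang)
for z in(.049,.065):
    print(z)
    for r in rects(d,z,True,300): print(r)
go(.598,.273,.043,72)
E
```

```text
0.0726
0.049
(array([ 23., 292.]), 0.6009, -0.1867, 0.1168, 0.0823, 166.3)
(array([ 66., 286.]), 0.6091, -0.0578, 0.0972, 0.0694, 146.8)
(array([188., 244.]), 0.601, 0.1445, 0.0697, 0.0683, 112.8)
(array([ 25., 196.]), 0.488, -0.0594, 0.0535, 0.0533, 29.7)
(array([321., 197.]), 0.5971, 0.2731, 0.0463, 0.0455, 162.0)
(array([118., 109.]), 0.468, 0.13, 0.0811, 0.0574, 55.9)
(array([265.,  63.]), 0.4734, 0.2669, 0.0899, 0.0572, 162.1)
0.065
(array([ 23., 292.]), 0.5962, -0.1541, 0.1088, 0.0767, 166.3)
(array([ 66., 286.]), 0.6038, -0.0339, 0.0906, 0.0647, 146.8)
(array([188., 244.]), 0.5963, 0.1546, 0.065, 0.0636, 112.8)
(array([ 25., 196.]), 0.491, -0.0354, 0.0498, 0.0496, 29.7)
(array([321., 197.]), 0.5927, 0.2744, 0.0431, 0.0424, 162.0)
(array([118., 109.]), 0.4723, 0.1411, 0.0756, 0.0535, 55.9)
(array([265.,  63.]), 0.4774, 0.2687, 0.0838, 0.0533, 162.1)
t 2.25 pos [0.5999 0.272  0.2162] yang 72.0 q6 -0.94 F [ 0.2  0.9 -0. ] op 0.0641
 shift BEFORE turn [2.400e-03 1.000e-04 1.192e-01]  shift AFTER turn [2.400e-03 1.000e-04 1.192e-01]  turn 0.001
```

View pics/w2.png

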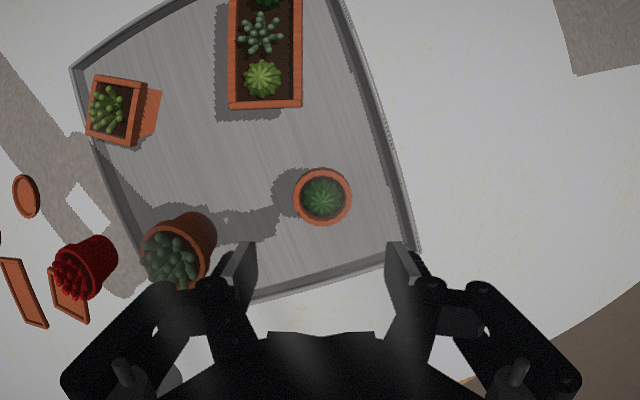

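The small pot at (321,197) is centred between the fingers, so I descend and grip.

Emit:
drive_tool:
  rows:
    - [[0.002,0.001,0.03],0]
    - [[0.001,0,0.035],0]
    - [[0,0,0.03],0]
    - [[0,0,0.018],0]
    - [[0,0,0.006],0]
    - [[0,0,0],0]
    - [[0,0,0],0]

```text
t: 2.95
tool_pos: [0.5985, 0.274, 0.0972]
tool_rot: [0.49, 3.1, 0.003]
contact_force: [0.1, -0.1, 0.1]
opening: 0.0639
grip_force: 0.0
```

Emit:
drive_tool:
  rows:
    - [[0,0,0],0]
    - [[0,0,0],0]
    - [[0,0,0],0]
    - [[0,0,0],0]
    - [[0,0,0],0]
  jaw: 0.7
  grip_force: 25

```text
t: 3.45
tool_pos: [0.5984, 0.274, 0.0972]
tool_rot: [0.49, 3.1, 0.002]
contact_force: [-1.4, -0.6, 6.7]
opening: 0.0457
grip_force: 25.5
```

```bash
python3 - <<'E'
from h import *
d=snap("scene","s1"); cv2.imwrite("pics/s1c.png",cv2.resize(d["image"][120:330,330:610],None,fx=2.8,fy=2.8))
o=ctrl.get_obs();print(o["opening"],o["grip_force"],o["contact_force"],ctrl.finger_overhang)
go(.4815,-.115,.18,90)
E
```

```text
0.04562474236910697 25.463785529136658 [-0.93108828 -0.4207231   6.09805033] 0.0726
t 3.5 pos [0.5984 0.274  0.0972] yang 72.0 q6 -0.94 F [-0.9 -0.4  6.1] op 0.0456
 shift BEFORE turn [-0.0092 -0.4059 -0.1375]  shift AFTER turn [ 0.1165 -0.3888 -0.1379]  turn -0.314
```

View pics/s1c.png

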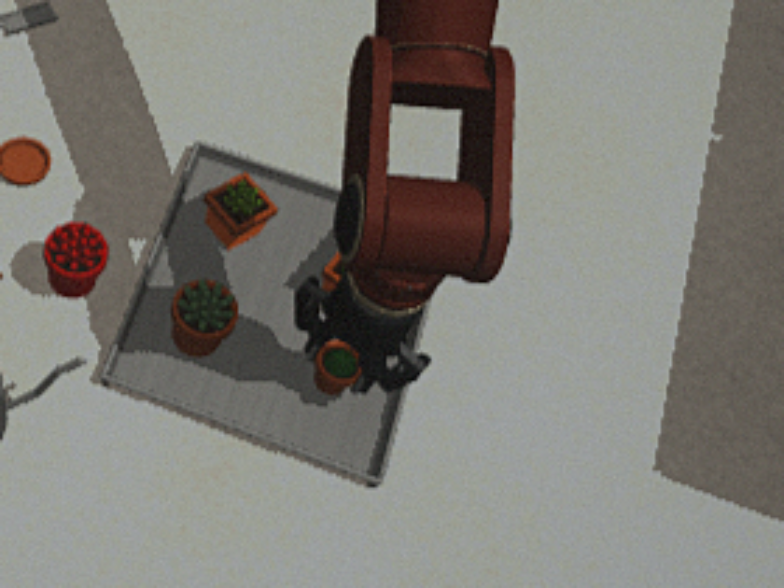

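The fingers are on the small pot's rim (crop ~340,360) with a firm grip, so I lift and carry.

Emit:
drive_tool:
  rows:
    - [[0,0,-0.004],0]
    - [[0,0,-0.012],0]
    - [[0,0,-0.025],0]
    - [[0,0,-0.035],0]
    - [[0,-0.01,-0.035],0]
    - [[0,-0.03,-0.027],0]
    - [[0,-0.04,0],0]
    - [[0,-0.04,0],0]
    - [[0,-0.04,0],0]
    - [[0,-0.04,0],0]

```text
t: 4.5
tool_pos: [0.5345, 0.0822, 0.2334]
tool_rot: [0.49, 3.103, 0.0]
contact_force: [0.9, -0.7, -0.7]
opening: 0.0457
grip_force: 26.0
```

Emit:
drive_tool:
  rows:
    - [[-0.003,-0.04,0],0]
    - [[-0.003,-0.04,0],0]
    - [[-0.003,-0.04,0],0]
    - [[0,-0.04,0],0]
    - [[0,-0.03,0],0]
    - [[0,-0.015,0],0]
    - [[0,-0.001,0],-0.1]
    - [[0,0,0],-0.1]
    - [[0,0,0],-0.1]
    - [[0,0,0],0]

```text
t: 5.5
tool_pos: [0.4802, -0.1153, 0.2333]
tool_rot: [0.022, 3.141, -0.0]
contact_force: [-0.0, 0.3, -1.1]
opening: 0.0457
grip_force: 26.0
```

```bash
python3 - <<'E'
from h import *
d=snap("wrist","w3")
for r in rects(d,.012,True,300): print(r)
go(.4815,-.115,.045,90)
E
```

```text
(array([523., 288.]), 0.6217, 0.1518, 0.1164, 0.0779, 51.0)
(array([192., 264.]), 0.5787, -0.2623, 0.0755, 0.0728, 76.3)
(array([319., 253.]), 0.5594, -0.1155, 0.2182, 0.1127, 175.7)
(array([160., 188.]), 0.4807, -0.2845, 0.0851, 0.0826, 24.6)
(array([550., 174.]), 0.4665, 0.1519, 0.1018, 0.0705, 56.0)
(array([615., 180.]), 0.462, 0.3059, 0.1328, 0.1302, 162.3)
(array([165.,  73.]), 0.3592, -0.2679, 0.0895, 0.019, 135.5)
t 5.55 pos [ 0.4803 -0.1153  0.2332] yang 89.1 q6 -1.94 F [-0.  -0.6  0.3] op 0.0459
 shift BEFORE turn [-0.0012  0.0003  0.1342]  shift AFTER turn [-0.0012  0.0003  0.1342]  turn -0.016
```

View pics/w3.png

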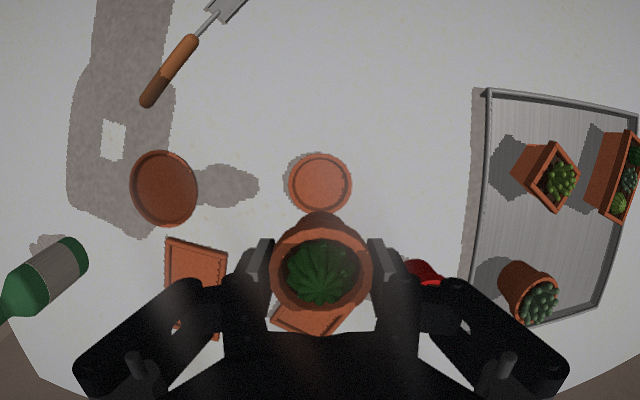

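The small pot hangs centred (320,268), the small saucer is at (319,184), and both lie in the tool's plane of symmetry. I lower it.

Emit:
drive_tool:
  rows:
    - [[-0.001,0,0.03],-0.016]
    - [[0,0,0.035],0]
    - [[0,0,0.03],0]
    - [[0,0,0.018],0]
    - [[0,0,0.01],0]
    - [[0,0,0.006],0]
    - [[0,0,0.002],0]
    - [[0,0,0],0]
    - [[0,0,0.001],0]
    - [[0,0,0],0]

```text
t: 6.55
tool_pos: [0.4819, -0.1155, 0.1017]
tool_rot: [-0.003, 3.14, -0.001]
contact_force: [-0.8, -0.2, -2.1]
opening: 0.046
grip_force: 26.0
```

Emit:
drive_tool:
  rows:
    - [[0,0,0.001],0]
    - [[0,0,0],0]
    - [[0,0,0.0005],0]
    - [[0,0,0],0]

```text
t: 6.95
tool_pos: [0.4814, -0.1153, 0.0994]
tool_rot: [0.003, -3.141, -0.0]
contact_force: [-1.1, -0.1, -1.0]
opening: 0.0456
grip_force: 26.0
```

Emit:
drive_tool:
  rows:
    - [[0,0,0.0008],0]
    - [[0,0,0],0]
    - [[0,0,0],0]

```text
t: 7.25
tool_pos: [0.4817, -0.1154, 0.0993]
tool_rot: [-0.003, 3.141, 0.0]
contact_force: [-2.4, 0.5, 6.2]
opening: 0.046
grip_force: 26.4
```

Emit:
drive_tool:
  rows:
    - [[0,0,0.0008],0]
    - [[0,0,0],0]
    - [[0,0,0],0]

```text
t: 7.55
tool_pos: [0.482, -0.1154, 0.0992]
tool_rot: [-0.004, 3.141, 0.0]
contact_force: [-3.6, 3.0, 9.4]
opening: 0.0456
grip_force: 26.8
```

Contact at the expected height. I open and retreat, then look for the large pot.

Emit:
drive_tool:
  rows:
    - [[0,0,-0.0005],0]
    - [[0,0,0],0]
    - [[0,0,0],0]
    - [[0,0,0],0]
    - [[0,0,-0.01],0]
    - [[0,0,-0.03],0]
    - [[0,0,-0.04],0]
    - [[0,0,-0.04],0]
    - [[0,0.02,-0.03],0]
    - [[0,0.04,0],0]
  jaw: 0.2

```text
t: 8.55
tool_pos: [0.4839, -0.0568, 0.2555]
tool_rot: [0.003, 3.13, -0.006]
contact_force: [1.6, -0.0, 0.3]
opening: 0.0682
grip_force: 0.0
```

```bash
python3 - <<'E'
from h import *
go(.60,.14,.18,72)
E
```

```text
t 8.55 pos [ 0.4839 -0.0568  0.2555] yang 89.9 q6 -1.84 F [ 1.6 -0.   0.3] op 0.0682
 shift BEFORE turn [-0.1155  0.1971  0.0221]  shift AFTER turn [-0.0493  0.2232  0.0212]  turn 0.312
```

Emit:
drive_tool:
  rows:
    - [[-0.019,0.035,0.003],0]
    - [[-0.024,0.04,0.004],0]
    - [[-0.024,0.04,0.004],0]
    - [[-0.024,0.04,0.004],0]
    - [[-0.016,0.028,0.004],0]
    - [[-0.008,0.014,0.002],0.078]
    - [[0,0,0],0.078]
    - [[0,0,0],0.078]
    - [[0,0,0],0.078]
    - [[0,0,0],0]
  jaw: 0

```text
t: 9.55
tool_pos: [0.5959, 0.142, 0.2279]
tool_rot: [0.484, 3.104, 0.0]
contact_force: [0.1, 0.1, -0.2]
opening: 0.0855
grip_force: 0.0
```

```bash
python3 - <<'E'
from h import *
d=snap("wrist","w4")
for r in rects(d,.065,True,300): print(r)
go(.598,.14,.055,72)
E
```

```text
(array([127., 274.]), 0.6145, -0.0715, 0.0632, 0.0608, 146.5)
(array([ 63., 278.]), 0.5965, -0.1851, 0.1097, 0.0697, 165.4)
(array([183., 242.]), 0.5953, 0.0105, 0.0791, 0.0329, 126.8)
(array([ 21., 204.]), 0.4903, -0.2008, 0.0704, 0.0699, 39.1)
(array([312., 202.]), 0.5968, 0.1341, 0.0641, 0.0517, 76.2)
(array([ 74., 165.]), 0.4871, -0.0802, 0.0818, 0.0494, 80.7)
(array([251.,  51.]), 0.4671, 0.1273, 0.0557, 0.0535, 55.8)
(array([422.,  40.]), 0.4888, 0.2572, 0.0608, 0.057, 162.4)
t 9.6 pos [0.5959 0.142  0.2278] yang 72.3 q6 -1.15 F [-0.2  0.8 -0.5] op 0.085
 shift BEFORE turn [-0.0026 -0.0013  0.1189]  shift AFTER turn [-0.0026 -0.0012  0.1189]  turn 0.006
```

View pics/w4.png

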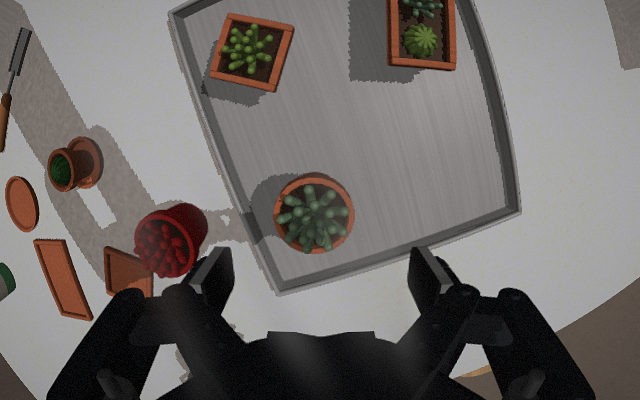

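The large pot's rim spans cols 273–355 and rows 172–254, centre ≈ (314,213). The small pot stands in its saucer at (72,165).

```bash
python3 - <<'E'
from h import *
d=dict(np.load("w4.npz"))
P=toplane(d,[[273,213],[355,213],[314,172],[314,254]],.065,True); print(P,P.mean(0),np.linalg.norm(P[0]-P[1]),np.linalg.norm(P[2]-P[3]))
x,y=P.mean(0); go(x,y,.0575,72.3)
E
```

```text
[[0.59283873 0.10244031]
 [0.61272883 0.1647395 ]
 [0.57131085 0.14395473]
 [0.63716525 0.12240306]] [0.60351091 0.1333844 ] 0.06539728383519516 0.0692912411440234
t 9.6 pos [0.5959 0.142  0.2278] yang 72.3 q6 -1.15 F [-0.2  0.8 -0.5] op 0.085
 shift BEFORE turn [-0.0098 -0.0059  0.1164]  shift AFTER turn [-0.0098 -0.0059  0.1164]  turn 0.001
```

Emit:
drive_tool:
  rows:
    - [[-0.004,-0.003,0.015],0]
    - [[-0.005,-0.003,0.03],0]
    - [[0,0,0.03],0]
    - [[0,0,0.022],0]
    - [[0,0,0.013],0]
    - [[0,0,0.006],0]
    - [[0,0,0],0]
    - [[0,0,0],0]

```text
t: 10.4
tool_pos: [0.6034, 0.1335, 0.1125]
tool_rot: [0.484, 3.102, 0.001]
contact_force: [-0.4, 0.1, 0.0]
opening: 0.0854
grip_force: 0.0
```

Emit:
drive_tool:
  rows:
    - [[0,0,0],0]
    - [[0,0,0],0]
    - [[0,0,0],0]
    - [[0,0,0],0]
    - [[0,0,0],0]
  jaw: 0.5
  grip_force: 30

```text
t: 10.9
tool_pos: [0.6036, 0.1335, 0.1131]
tool_rot: [0.484, 3.101, 0.001]
contact_force: [-0.7, -1.4, 5.3]
opening: 0.0638
grip_force: 33.9
```

```bash
python3 - <<'E'
from h import *
go(.482,-.285,.2,90)
E
```

```text
t 10.9 pos [0.6036 0.1335 0.1131] yang 72.3 q6 -1.16 F [-0.7 -1.4  5.3] op 0.0638
 shift BEFORE turn [-0.0121 -0.4355 -0.1413]  shift AFTER turn [ 0.1212 -0.4184 -0.1416]  turn -0.31
```

Emit:
drive_tool:
  rows:
    - [[0,0,-0.004],0]
    - [[0,0,-0.012],0]
    - [[0,0,-0.025],0]
    - [[0,0,-0.035],0]
    - [[0,-0.01,-0.035],0]
    - [[0,-0.03,-0.027],0]
    - [[0,-0.04,-0.002],0]
    - [[0,-0.04,0],0]
    - [[0,-0.04,0],0]
    - [[0,-0.04,0],0]

```text
t: 11.9
tool_pos: [0.5405, -0.0581, 0.2514]
tool_rot: [-0.484, -3.104, -0.0]
contact_force: [0.3, 0.1, -2.7]
opening: 0.0634
grip_force: 34.2
```

Emit:
drive_tool:
  rows:
    - [[-0.003,-0.04,0],0]
    - [[-0.003,-0.04,0],0]
    - [[-0.003,-0.04,0],0]
    - [[-0.003,-0.04,0],0]
    - [[0,-0.035,0],0]
    - [[0,-0.025,0],0]
    - [[0,-0.012,0],-0.1]
    - [[0,-0.003,0],-0.1]
    - [[0,0,0],-0.1]
    - [[0,0,0],0]

```text
t: 12.9
tool_pos: [0.4813, -0.2845, 0.2511]
tool_rot: [-0.016, -3.141, -0.001]
contact_force: [0.4, 0.2, -1.7]
opening: 0.0637
grip_force: 34.1
```

```bash
python3 - <<'E'
from h import *
d=snap("wrist","w5")
for r in rects(d,.012,True,300): print(r)
go(.482,-.285,.061,90)
E
```

```text
(array([450., 278.]), 0.6062, -0.1267, 0.0569, 0.0214, 57.2)
(array([476., 182.]), 0.4832, -0.108, 0.086, 0.0607, 73.8)
(array([620., 178.]), 0.467, 0.1743, 0.1687, 0.0776, 72.4)
(array([308., 222.]), 0.5376, -0.3136, 0.1886, 0.1522, 121.5)
(array([335.,  59.]), 0.3562, -0.2668, 0.0827, 0.0165, 135.7)
t 12.95 pos [ 0.4814 -0.2843  0.2512] yang 89.3 q6 -2.23 F [-0.5  0.  -2.8] op 0.0633
 shift BEFORE turn [-0.0006 -0.0007  0.1362]  shift AFTER turn [-0.0006 -0.0007  0.1362]  turn -0.012
```

View pics/w5.png

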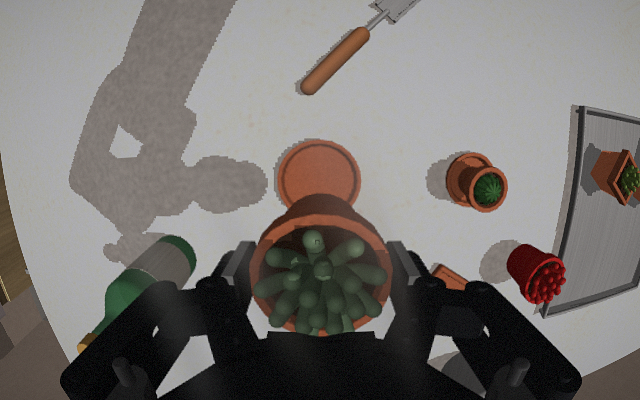

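The large pot is held over its saucer (318,178). The small pot looks properly seated (477,182), so I lower the large one.

Emit:
drive_tool:
  rows:
    - [[0,-0.001,0.03],-0.012]
    - [[0,0,0.035],0]
    - [[0,0,0.03],0]
    - [[0,0,0.018],0]
    - [[0,0,0.01],0]
    - [[0,0,0.007],0]
    - [[0,0,0.003],0]
    - [[0,0,0],0]
    - [[0,0,0.001],0]
    - [[0,0,0],0]

```text
t: 13.95
tool_pos: [0.4821, -0.2859, 0.1182]
tool_rot: [-0.003, 3.14, -0.002]
contact_force: [-0.5, -0.4, -2.6]
opening: 0.0637
grip_force: 34.2
```

Emit:
drive_tool:
  rows:
    - [[0,0,0.001],0]
    - [[0,0,0],0]
    - [[0,0,0],0]

```text
t: 14.25
tool_pos: [0.4817, -0.2856, 0.1164]
tool_rot: [-0.003, 3.142, -0.0]
contact_force: [-0.6, -0.2, -3.2]
opening: 0.0637
grip_force: 34.2
```

Emit:
drive_tool:
  rows:
    - [[0,0,0.001],0]
    - [[0,0,0],0]
    - [[0,0,0],0]

```text
t: 14.55
tool_pos: [0.4817, -0.2855, 0.1152]
tool_rot: [0.003, -3.141, -0.0]
contact_force: [0.4, 0.1, -2.8]
opening: 0.0637
grip_force: 34.2
```

Emit:
drive_tool:
  rows:
    - [[0,0,0.0008],0]
    - [[0,0,0],0]
    - [[0,0,0],0]

```text
t: 14.85
tool_pos: [0.4818, -0.2856, 0.1151]
tool_rot: [-0.004, 3.141, -0.0]
contact_force: [-3.7, 1.0, 3.5]
opening: 0.0636
grip_force: 34.6
```

Emit:
drive_tool:
  rows:
    - [[0,0,0.0006],0]
    - [[0,0,0],0]
    - [[0,0,0],0]

```text
t: 15.15
tool_pos: [0.4819, -0.2856, 0.1151]
tool_rot: [-0.004, 3.142, 0.0]
contact_force: [-3.5, 2.5, 7.9]
opening: 0.0637
grip_force: 35.1
```

Emit:
drive_tool:
  rows:
    - [[0,0,-0.0005],0]
    - [[0,0,0],0]
    - [[0,0,0],0]
    - [[0,0,0],0]
    - [[0,0,-0.01],0]
    - [[0,0,-0.03],0]
    - [[0,0,-0.04],0]
    - [[0,0,-0.04],0]
    - [[0,0.02,-0.02],0]
    - [[0,0.04,0],0]
  jaw: 0

```text
t: 16.15
tool_pos: [0.4833, -0.2277, 0.2606]
tool_rot: [0.002, 3.133, -0.009]
contact_force: [0.3, 0.6, -0.4]
opening: 0.0854
grip_force: 0.0
```

```bash
python3 - <<'E'
from h import *
go(.464,.126,.18,56)
E
```

```text
t 16.15 pos [ 0.4833 -0.2277  0.2606] yang 89.9 q6 -2.15 F [ 0.3  0.6 -0.4] op 0.0854
 shift BEFORE turn [0.0199 0.3538 0.0243]  shift AFTER turn [0.214  0.2826 0.0231]  turn 0.592
```

Emit:
drive_tool:
  rows:
    - [[0.002,0.042,0],0]
    - [[0.002,0.044,0],0]
    - [[0.002,0.044,0],0]
    - [[0.002,0.044,0.004],0]
    - [[0.002,0.044,0.004],0]
    - [[0.002,0.044,0.004],0]
    - [[0.002,0.04,0.004],0]
    - [[0.002,0.03,0.004],0]
    - [[0.002,0.016,0.004],0]
    - [[0,0,0],0.14]

```text
t: 17.15
tool_pos: [0.4621, 0.1244, 0.2305]
tool_rot: [-0.216, -3.134, -0.001]
contact_force: [-0.5, -0.4, 0.5]
opening: 0.0852
grip_force: 0.0
```

Emit:
drive_tool:
  rows:
    - [[0,0,0],0.145]
    - [[0,0,0],0.145]
    - [[0,0,0],0.145]
    - [[0,0,0],0.01]
    - [[0,0,0],0]

```text
t: 17.65
tool_pos: [0.4629, 0.1224, 0.2309]
tool_rot: [0.898, 3.01, 0.0]
contact_force: [-0.1, -0.8, 0.1]
opening: 0.0852
grip_force: 0.0
```

```bash
python3 - <<'E'
from h import *
d=snap("wrist","w6")
for r in rects(d,.057,True,300): print(r)
go(.464,.126,.05,56)
E
```

```text
(array([162., 377.]), 0.5531, -0.1932, 0.0903, 0.0478, 99.3)
(array([ 60., 271.]), 0.3658, -0.1997, 0.0796, 0.0195, 135.6)
(array([325., 195.]), 0.4625, 0.1262, 0.0562, 0.0554, 146.4)
(array([461., 103.]), 0.4599, 0.2652, 0.112, 0.0661, 162.0)
(array([36., 11.]), 0.0965, -0.0379, 0.1774, 0.0366, 37.5)
t 17.7 pos [0.4629 0.1224 0.2308] yang 56.7 q6 -0.89 F [-0.1 -0.  -0.3] op 0.0854
 shift BEFORE turn [0.0011 0.0036 0.1268]  shift AFTER turn [0.0011 0.0036 0.1268]  turn 0.013
```

View pics/w6.png

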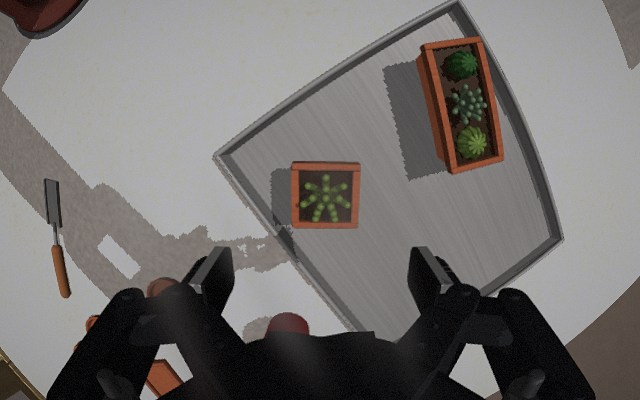

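The square pot is at (325,195) and aligned with the fingers to 0.3°.

Emit:
drive_tool:
  rows:
    - [[0.002,0.003,0.02],0.005]
    - [[0,0,0.035],0]
    - [[0,0,0.035],0]
    - [[0,0,0.02],0]
    - [[0,0,0.01],0]
    - [[0,0,0.006],0]
    - [[0,0,0],0]
    - [[0,0,0],0]

```text
t: 18.5
tool_pos: [0.4637, 0.1261, 0.1057]
tool_rot: [0.909, 3.005, 0.001]
contact_force: [0.7, -0.1, 0.5]
opening: 0.0857
grip_force: 0.0
```

Emit:
drive_tool:
  rows:
    - [[0,0,0],0]
    - [[0,0,0],0]
    - [[0,0,0],0]
    - [[0,0,0],0]
    - [[0,0,0],0]
    - [[0,0,0],0]
  jaw: 0.6
  grip_force: 30

```text
t: 19.1
tool_pos: [0.4636, 0.1262, 0.1055]
tool_rot: [0.909, 3.005, 0.001]
contact_force: [-0.4, -0.6, 6.6]
opening: 0.0554
grip_force: 32.9
```

```bash
python3 - <<'E'
from h import *
go(.637,-.128,.2,56.5)
E
```

```text
t 19.1 pos [0.4636 0.1262 0.1055] yang 56.3 q6 -0.87 F [-0.4 -0.6  6.6] op 0.0554
 shift BEFORE turn [-0.2855 -0.1152 -0.1483]  shift AFTER turn [-0.2851 -0.116  -0.1483]  turn -0.003
```

Emit:
drive_tool:
  rows:
    - [[0,0,-0.004],0]
    - [[0,0,-0.012],0]
    - [[0,0,-0.025],0]
    - [[0,0,-0.035],0]
    - [[-0.01,-0.004,-0.035],0]
    - [[-0.03,-0.012,-0.027],0]
    - [[-0.04,-0.016,-0.01],0]
    - [[-0.04,-0.016,0],0]
    - [[-0.04,-0.016,0],0]
    - [[-0.04,-0.016,0],0]

```text
t: 20.1
tool_pos: [0.5852, -0.053, 0.2527]
tool_rot: [-0.91, -3.006, 0.0]
contact_force: [0.6, 1.1, -1.5]
opening: 0.0557
grip_force: 32.5
```

Emit:
drive_tool:
  rows:
    - [[-0.035,-0.015,0],0]
    - [[-0.025,-0.011,0],0]
    - [[-0.015,-0.006,0],0]
    - [[-0.009,-0.003,0],0]
    - [[0,0,0],0]
    - [[0,0,0],0]
    - [[0,0,0],0]

```text
t: 20.8
tool_pos: [0.6349, -0.126, 0.2524]
tool_rot: [-0.908, -3.007, -0.0]
contact_force: [-0.7, -0.6, -1.6]
opening: 0.0556
grip_force: 32.5
```

```bash
python3 - <<'E'
from h import *
d=snap("wrist","w7")
for r in rects(d,.012,True,300): print(r)
go(.637,-.128,.0535,56.5)
E
```

```text
(array([201., 225.]), 0.6113, -0.27, 0.1293, 0.0767, 165.7)
(array([323., 239.]), 0.698, -0.1691, 0.2196, 0.147, 146.3)
(array([129., 150.]), 0.4745, -0.2875, 0.1009, 0.0887, 3.6)
(array([96., 59.]), 0.3578, -0.2647, 0.0817, 0.0229, 135.2)
(array([242.,  50.]), 0.4771, -0.1172, 0.0691, 0.0606, 9.8)
t 20.85 pos [ 0.6349 -0.1261  0.2525] yang 56.4 q6 -1.3 F [-0.1 -0.7 -1.4] op 0.055
 shift BEFORE turn [-0.0028 -0.0005  0.145 ]  shift AFTER turn [-0.0028 -0.0005  0.145 ]  turn -0.002
```

View pics/w7.png

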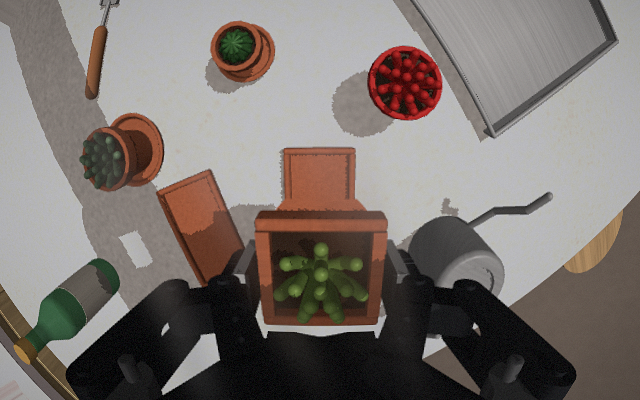

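The square pot hangs aligned with its saucer (top edge cols 283–355, row 149). The can (455,260) and the red pot are clear. I'll check the saucer's centre from its visible corners.

```bash
python3 - <<'E'
from h import *
d=dict(np.load("w7.npz")); a,b=toplane(d,[[283.5,148.5],[355,148.5]],.012,True); u=(b-a)/np.linalg.norm(b-a)
n=np.array([-u[1],u[0]]); n=n if n[0]>0 else -n
print(a,b,np.linalg.norm(b-a),np.degrees(np.arctan2(u[1],u[0])),(a+b)/2+n*.037)
E
```

```text
[ 0.58650466 -0.13944624] [ 0.6264306 -0.0794601] 0.07205843043688846 56.35281593681579 [ 0.63726884 -0.12995403]
```

Emit:
drive_tool:
  rows:
    - [[-0.004,-0.001,0.03],0]
    - [[0,0,0.035],0]
    - [[0,0,0.032],0]
    - [[0,0,0.02],0]
    - [[0,0,0.013],0]
    - [[0,0,0.008],0]
    - [[0,0,0.004],0]
    - [[0,0,0],0]
    - [[0,0,0.001],0]
    - [[0,0,0],0]

```text
t: 21.85
tool_pos: [0.6387, -0.1305, 0.1106]
tool_rot: [0.91, 3.005, -0.0]
contact_force: [-0.5, 0.3, -1.9]
opening: 0.055
grip_force: 32.4
```

Emit:
drive_tool:
  rows:
    - [[0,0,0.001],0]
    - [[0,0,0],0]
    - [[0,0,0],0]

```text
t: 22.15
tool_pos: [0.6381, -0.1303, 0.1085]
tool_rot: [0.91, 3.007, -0.0]
contact_force: [-0.2, -0.6, -0.9]
opening: 0.0553
grip_force: 32.4
```

Emit:
drive_tool:
  rows:
    - [[0,0,0.0008],0]
    - [[0,0,0],0]
    - [[0,0,0],0]

```text
t: 22.45
tool_pos: [0.6381, -0.1302, 0.1076]
tool_rot: [0.91, 3.007, -0.0]
contact_force: [-0.4, 0.6, -2.3]
opening: 0.055
grip_force: 32.5
```

Emit:
drive_tool:
  rows:
    - [[0,0,0.0008],0]
    - [[0,0,0],0]
    - [[0,0,0],0]

```text
t: 22.75
tool_pos: [0.6382, -0.1303, 0.1076]
tool_rot: [0.91, 3.007, -0.0]
contact_force: [-3.2, 1.3, 6.0]
opening: 0.0553
grip_force: 33.2
```

Emit:
drive_tool:
  rows:
    - [[0,0,0.0006],0]
    - [[0,0,0],0]
    - [[0,0,0],0]

```text
t: 23.05
tool_pos: [0.6383, -0.1303, 0.1076]
tool_rot: [-0.91, -3.007, 0.0]
contact_force: [-4.3, 0.9, 8.1]
opening: 0.0555
grip_force: 33.6
```

Emit:
drive_tool:
  rows:
    - [[0,0,-0.0005],0]
    - [[0,0,0],0]
    - [[0,0,0],0]
    - [[0,0,0],0]
    - [[0,0,-0.01],0]
    - [[0,0,-0.03],0]
    - [[0,0,-0.04],0]
    - [[0,0,-0.04],0]
    - [[0.01,0.01,-0.02],0]
    - [[0.02,0.02,0],0]
  jaw: 0

```text
t: 24.05
tool_pos: [0.6321, -0.0901, 0.2534]
tool_rot: [0.911, 2.996, -0.0]
contact_force: [-0.3, 0.9, 0.1]
opening: 0.0857
grip_force: 0.0
```

```bash
python3 - <<'E'
from h import *
go(.4625,.271,.18,72.2)
E
```

```text
t 24.05 pos [ 0.6321 -0.0901  0.2534] yang 56.2 q6 -1.24 F [-0.3  0.9  0.1] op 0.0857
 shift BEFORE turn [0.3421 0.2056 0.0166]  shift AFTER turn [0.272  0.2919 0.0176]  turn -0.28
```

Emit:
drive_tool:
  rows:
    - [[0.038,0.023,0],0]
    - [[0.04,0.024,0],0]
    - [[0.04,0.024,0],0]
    - [[0.04,0.024,0.002],0]
    - [[0.04,0.024,0.004],0]
    - [[0.04,0.024,0.004],0]
    - [[0.04,0.024,0.004],0]
    - [[0.035,0.021,0.003],0]
    - [[0.02,0.012,0],0]
    - [[0.007,0.004,0],-0.14]

```text
t: 25.05
tool_pos: [0.4587, 0.2718, 0.2304]
tool_rot: [0.687, 3.065, 0.001]
contact_force: [-0.2, -0.2, -0.2]
opening: 0.0856
grip_force: 0.0
```

Emit:
drive_tool:
  rows:
    - [[0,0,0],-0.14]
    - [[0,0,0],0]
    - [[0,0,0],0]
    - [[0,0,0],0]

```text
t: 25.45
tool_pos: [0.4601, 0.2694, 0.23]
tool_rot: [0.485, 3.104, 0.0]
contact_force: [0.1, 0.5, -0.5]
opening: 0.0855
grip_force: 0.0
```

```bash
python3 - <<'E'
from h import *
d=snap("wrist","w8")
for r in rects(d,.055,True,300): print(r)
go(.4625,.271,.0485,72.2)
E
```

```text
(array([ 59., 339.]), 0.5651, -0.1762, 0.0956, 0.0754, 165.3)
(array([ 20., 300.]), 0.475, -0.2428, 0.1732, 0.0715, 98.9)
(array([ 65., 286.]), 0.4709, -0.0745, 0.1107, 0.0516, 100.7)
(array([324., 194.]), 0.4618, 0.2715, 0.1128, 0.0554, 162.2)
(array([22.,  5.]), 0.124, -0.003, 0.1192, 0.0196, 52.4)
t 25.5 pos [0.4602 0.2694 0.2299] yang 72.2 q6 -0.87 F [-0.2  0.2  0. ] op 0.0852
 shift BEFORE turn [-0.0017  0.0022  0.1274]  shift AFTER turn [-0.0017  0.0022  0.1274]  turn 0.001
```

View pics/w8.png

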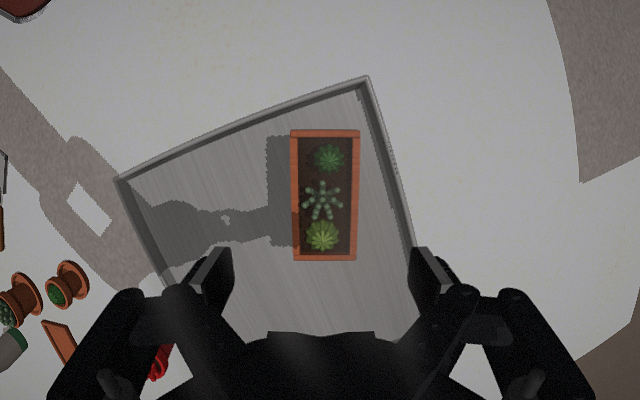

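The oblong trough is at (324,194) and aligned with the fingers, so I grip it across the 56 mm.

Emit:
drive_tool:
  rows:
    - [[-0.001,0.0025,0.02],0]
    - [[0,0,0.035],0]
    - [[0,0,0.035],0]
    - [[0,0,0.02],0]
    - [[0,0,0.011],0]
    - [[0,0,0.006],0]
    - [[0,0,0],0]
    - [[0,0,0],0]

```text
t: 26.3
tool_pos: [0.4626, 0.2721, 0.1041]
tool_rot: [0.482, 3.102, 0.002]
contact_force: [-0.1, 0.1, 0.5]
opening: 0.0855
grip_force: 0.0
```

Emit:
drive_tool:
  rows:
    - [[0,0,0],0]
    - [[0,0,0],0]
    - [[0,0,0],0]
    - [[0,0,0],0]
    - [[0,0,0],0]
    - [[0,0,0],0]
  jaw: 0.6
  grip_force: 45

```text
t: 26.9
tool_pos: [0.4625, 0.2722, 0.104]
tool_rot: [0.481, 3.103, 0.002]
contact_force: [-0.8, 1.2, 5.6]
opening: 0.0549
grip_force: 50.0
```

```bash
python3 - <<'E'
from h import *
go(.613,-.271,.2,75.8)
E
```

```text
t 26.9 pos [0.4625 0.2722 0.104 ] yang 72.4 q6 -0.87 F [-0.8  1.2  5.6] op 0.0549
 shift BEFORE turn [-0.3083 -0.4718 -0.1503]  shift AFTER turn [-0.2794 -0.4895 -0.1504]  turn -0.06
```

Emit:
drive_tool:
  rows:
    - [[0,0,-0.004],0]
    - [[0,0,-0.012],0]
    - [[0,0,-0.025],0]
    - [[0,0,-0.035],0]
    - [[-0.006,-0.009,-0.035],0]
    - [[-0.015,-0.023,-0.028],0]
    - [[-0.02,-0.031,-0.011],0]
    - [[-0.024,-0.037,0],0]
    - [[-0.025,-0.038,0],0]
    - [[-0.025,-0.038,0],0]

```text
t: 27.9
tool_pos: [0.5175, 0.0676, 0.2528]
tool_rot: [-0.481, -3.104, 0.0]
contact_force: [1.1, 0.1, -3.9]
opening: 0.055
grip_force: 49.1
```

Emit:
drive_tool:
  rows:
    - [[-0.025,-0.038,0],0]
    - [[-0.025,-0.038,0],0]
    - [[-0.025,-0.038,0],0]
    - [[-0.025,-0.038,0],0]
    - [[-0.025,-0.038,0],0]
    - [[-0.025,-0.038,0],0]
    - [[-0.022,-0.034,0],0]
    - [[-0.015,-0.023,0],0]
    - [[-0.007,-0.011,0],-0.06]
    - [[0,0,0],0]

```text
t: 28.9
tool_pos: [0.6127, -0.2733, 0.252]
tool_rot: [-0.392, -3.115, -0.0]
contact_force: [-0.0, 1.0, -3.0]
opening: 0.055
grip_force: 49.0
```

Emit:
drive_tool:
  rows:
    - [[0,0,0],0]
    - [[0,0,0],0]
    - [[0,0,0],0]

```text
t: 29.2
tool_pos: [0.613, -0.2705, 0.2527]
tool_rot: [-0.387, -3.117, -0.0]
contact_force: [0.8, -0.4, -3.0]
opening: 0.0548
grip_force: 49.0
```

```bash
python3 - <<'E'
from h import *
d=snap("wrist","w9")
for r in rects(d,.012,True,300): print(r)
go(.613,-.271,.0535,75.8)
E
```

```text
(array([455., 173.]), 0.6425, -0.1216, 0.0989, 0.0732, 56.2)
(array([317., 217.]), 0.6832, -0.289, 0.2769, 0.1456, 165.6)
(array([532., 121.]), 0.5972, -0.0138, 0.0536, 0.0379, 3.0)
(array([270.,  59.]), 0.4801, -0.288, 0.0901, 0.0845, 28.4)
(array([437.,  24.]), 0.4816, -0.1103, 0.0771, 0.061, 85.4)
t 29.25 pos [ 0.6131 -0.2706  0.2528] yang 75.8 q6 -1.85 F [-0.4 -0.6 -3.7] op 0.0549
 shift BEFORE turn [-1.000e-04 -4.000e-04  1.453e-01]  shift AFTER turn [-1.000e-04 -4.000e-04  1.453e-01]  turn 0.001
```

View pics/w9.png

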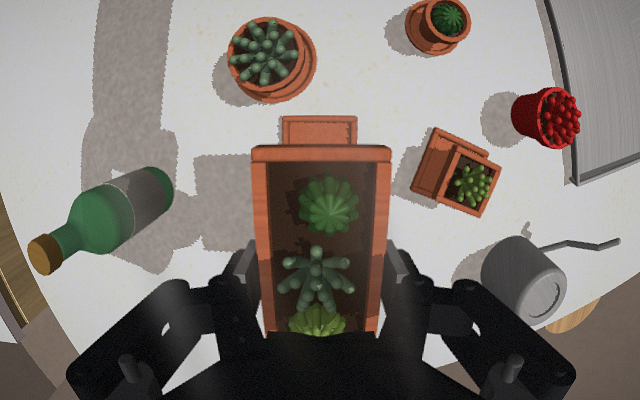

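The trough is held over its saucer, whose end edge runs along row 116, cols 282–357. All other pots sit in their saucers. One check of the saucer's centre.

```bash
python3 - <<'E'
from h import *
d=dict(np.load("w9.npz")); a,b=toplane(d,[[282,116],[357,116]],.012,True); u=(b-a)/np.linalg.norm(b-a)
n=np.array([-u[1],u[0]]); n=n if n[0]>0 else -n
x,y=(a+b)/2+n*.067
print(np.linalg.norm(b-a),np.degrees(np.arctan2(u[1],u[0])),x,y)
go(x,y,.0535,75.8)
E
```

```text
0.07457709848263619 75.79657075858862 0.6136704654341361 -0.27246751110775524
t 29.25 pos [ 0.6131 -0.2706  0.2528] yang 75.8 q6 -1.85 F [-0.4 -0.6 -3.7] op 0.0549
 shift BEFORE turn [-0.0011 -0.0017  0.1453]  shift AFTER turn [-0.0011 -0.0017  0.1453]  turn 0.001
```

Emit:
drive_tool:
  rows:
    - [[-0.001,-0.001,0.03],0]
    - [[0,0,0.035],0]
    - [[0,0,0.032],0]
    - [[0,0,0.02],0]
    - [[0,0,0.013],0]
    - [[0,0,0.008],0]
    - [[0,0,0.005],0]
    - [[0,0,0.001],0]
    - [[0,0,0],0]
    - [[0,0,0],0]

```text
t: 30.25
tool_pos: [0.6145, -0.2733, 0.11]
tool_rot: [0.388, 3.116, -0.001]
contact_force: [0.3, -0.6, -2.6]
opening: 0.0552
grip_force: 49.0
```

Emit:
drive_tool:
  rows:
    - [[0,0,0.001],0]
    - [[0,0,0],0]
    - [[0,0,0],0]

```text
t: 30.55
tool_pos: [0.6139, -0.2729, 0.1079]
tool_rot: [0.388, 3.117, -0.0]
contact_force: [0.4, -0.4, -4.4]
opening: 0.0549
grip_force: 49.0
```

Emit:
drive_tool:
  rows:
    - [[0,0,0.0008],0]
    - [[0,0,0],0]
    - [[0,0,0],0]

```text
t: 30.85
tool_pos: [0.6138, -0.2728, 0.1068]
tool_rot: [-0.388, -3.117, -0.0]
contact_force: [-0.3, 0.1, -2.7]
opening: 0.0547
grip_force: 49.0
```

Emit:
drive_tool:
  rows:
    - [[0,0,0.0008],0]
    - [[0,0,0],0]
    - [[0,0,0],0]

```text
t: 31.15
tool_pos: [0.6139, -0.2729, 0.1061]
tool_rot: [0.388, 3.117, -0.0]
contact_force: [-0.1, -0.3, -3.6]
opening: 0.0552
grip_force: 49.1
```

Emit:
drive_tool:
  rows:
    - [[0,0,0.0006],0]
    - [[0,0,0],0]
    - [[0,0,0],0]

```text
t: 31.45
tool_pos: [0.6139, -0.273, 0.1061]
tool_rot: [0.388, 3.117, -0.0]
contact_force: [-1.6, 1.0, 2.1]
opening: 0.0553
grip_force: 49.5
```

Emit:
drive_tool:
  rows:
    - [[0,0,0.0005],0]
    - [[0,0,0],0]
    - [[0,0,0],0]

```text
t: 31.75
tool_pos: [0.614, -0.273, 0.106]
tool_rot: [0.388, 3.117, -0.0]
contact_force: [-4.3, 1.8, 6.2]
opening: 0.055
grip_force: 49.9
```

Emit:
drive_tool:
  rows:
    - [[0,0,-0.0005],0]
    - [[0,0,0],0]
    - [[0,0,0],0]
    - [[0,0,0],0]
    - [[0,0,-0.01],0]
    - [[0,0,-0.03],0]
    - [[0,0,-0.04],0]
    - [[0,0,-0.04],0]
    - [[0.02,0,-0.04],0]
    - [[0.04,0,-0.02],0]
  jaw: 0

```text
t: 32.75
tool_pos: [0.5575, -0.2592, 0.2917]
tool_rot: [0.386, 3.109, -0.006]
contact_force: [0.1, -1.1, 1.0]
opening: 0.0855
grip_force: 0.0
```

Emit:
drive_tool:
  rows:
    - [[0.02,0.035,0],0]
    - [[0.02,0.035,0],0]
    - [[0.02,0.04,0],0]
    - [[0,0.04,0],0]
    - [[0,0.04,0],0]
    - [[0,0.04,0],0]
    - [[0,0.02,0],0]
    - [[0,0,0],0]
    - [[0,0,0],0]

```text
t: 33.65
tool_pos: [0.5588, -0.0011, 0.286]
tool_rot: [0.387, 3.117, -0.001]
contact_force: [-0.5, -0.0, -0.3]
opening: 0.0857
grip_force: 0.0
```

```bash
python3 - <<'E'
from h import *
a=snap("top","t9")["image"]; b=snap("scene","s9")["image"]
A=cv2.resize(a[150:330,280:440],None,fx=2.5,fy=2.5); B=cv2.resize(b[110:290,230:390],None,fx=2.5,fy=2.5)
cv2.imwrite("pics/f9.png",np.hstack([A,B])); print(pose()[0]["t"],pose()[1])
E
```

```text
33.75 [ 0.55873506 -0.00201664  0.28580185]
```

View pics/f9.png

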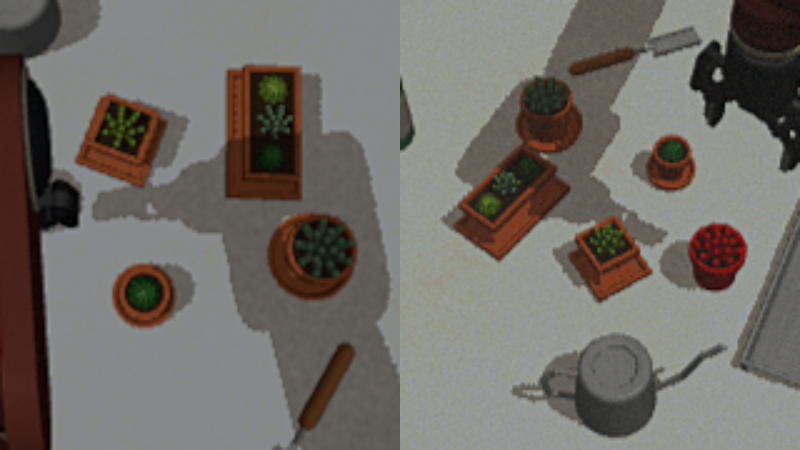

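Both views show all four pots upright in their saucers, with the square (125,135) and oblong (265,130) parallel to theirs. The can and bottle are untouched and the arm is clear, so I hand in.

```bash
python3 -c "
from station import ctrl
print(ctrl.finish_job())"
```

```text
the job is handed in; nothing more can be done
None
```

All four pots are standing upright in their own saucers, with the square and oblong pots lined up with the edges; the job was handed in after about 34 s of robot time, and the judge gave no result back.

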